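Crank the vial changer, load a vial and bring it to the reader

TASK

Get the loose vial read: turn the hand crank of the vial changer until its one empty pocket stands in the open notch of the clear cover, lower the vial upright into that pocket and let go without dropping it, then take the crank again and turn it until this vial stands centred in front of the reader's lens on the far side. Turn the carousel only by its crank, and leave the beaker, the weighing boat and the tape roll where they are.

Things in the scene. Friction and masses are not known exactly. Their poses are not given: they have to be found in the camera images.
- changer: Vial changer, fixed: white gear housing 36 mm high (x -100..150, y -100..100 mm; crank lobe x -75..15, y 85..210), carousel of six black cups under a clear flat cover, grey reader box 140 mm high (x 108..146, y -32..32) whose black lens looks back at the carousel. Origin on the carousel's axis at bench height; x from the loading notch to the reader, y to the crank, z up.
- carousel: Aluminium disc 166 mm across (top 49 mm over the bench; 22 mm hub to 64 mm) with six cups 60 degrees apart at 60 mm radius. Five hold stored vials that stay in place (size of the loose one, tops at 108 mm), one is empty. Geared to the crank: turns the same way, a third as far; stays put when the crank is still. Turn it by the crank only. Origin on its axis at bench height.
- crank (a joint): Crank angle (rad), + is counter-clockwise from above, no end stops, either way will do. Three turns make one carousel turn. At 0 (or 18.85 n) the empty cup is at the loading point, at 9.42 + 18.85 n at the reader. Start: empty cup on the far side, 1 to 1.5 turns from the loading point. Takes 3 to 4 N at the handle and stays where it is left.
- handle_grip (a point): Grasp point of the crank: middle of a black upright round handle, 20 mm across, 132 to 174 mm over the bench (this point 155 mm). The handle revolves freely on its pin, so a gripper can follow the circle, 50 mm radius about crank_axis, without turning. The steel arm lies below it, 120 to 130 mm over the bench. Moves with the crank.
- crank_axis (a point): Point on the crank's vertical axis, 155 mm over the bench, in the changer's frame at x -30, y 165 mm; fixed to the changer. An aluminium post 34 to 40 mm thick stands below it; its nut ends 137 mm over the bench.
- empty_pocket (a point): Centre of the inner floor of the empty cup, 52 mm over the bench; moves with the carousel. The cup is 25 mm wide inside (vial 22 mm), flared to 32 mm at the mouth (top 6 mm); its rim is 75.5 mm over the bench, so it is 23.5 mm deep.
- load_point (a point): Where the floor centre of the empty cup must be for loading: 52 mm over the bench, changer's x -60 mm, below the open notch of the cover. The cover is 196 x 196 mm, 118 to 122 mm over the bench, on four corner pillars; the notch is 76 mm wide (y -38..38) and runs from the front edge (x -98) to x +6. Fingers that close along the changer's x fit down through it.
- read_point (a point): Where the floor centre of the loaded cup must be for reading: straight in front of the lens, 52 mm over the bench, changer's x +60 mm; fixed to the changer.
- vial: The loose vial: round glass, red screw cap (top 15 mm; some stored vials have the same), 22 mm across, 56 mm high, about 30 g, on the bench to the right of the changer. Origin at the centre of its underside, z up. Grasp the cap. A tall balance stands behind it, from world x 0.57 m on: pass in front of that. Seated, its underside is 52 mm and its top 108 mm over the bench, 10 mm below the cover.
- beaker: Small beaker, 45 mm across, 54 mm high; bystander. Origin at the centre of its underside.
- weigh_boat: White weighing boat, 54 x 68 x 13 mm; bystander. Origin at the centre of its underside.
- tape_roll: Roll of white tape lying flat, 68 mm across, 18 mm high; bystander. Origin at the centre of its underside.
There are look-alikes about, which are no part of the job. Of the things that look like the vial, the smaller one is meant.

How it is judged:
By the outcome, as a careful person would: the job done as asked, in the order asked, and still so for the second after the job is handed in, with the robot touching nothing.
It also fails if it takes over 72 s, if anything falls off the work surface, if the arm or the gripper's body presses on something with over 40 N, if the wrist force passes 120 N, or if a joint passes its speed limit or range.

ROBOT

A 6-joint arm with a two-finger parallel gripper is mounted at the origin on a cart in front of the work surface, level with it; the furniture and walls round the work are solid. World frame = base frame: x ahead of the robot, y to its left, z up, the work surface at z = 0. Lengths are in mm, angles in rad, forces in N, time in s.
With the tool pointing down it reaches from about 275 to 750 mm from the base axis. Payload 10.2 kg.
Tool frame: the origin (TCP) lies at the very end of the fingers, on their centre line; the grasp point (between the pads) lies 19 mm behind it; z points along the fingers, y is the line along which they close (so a half turn about z gives the same grasp; the last joint's range is limited). The gripper opens to 85 mm and grips with 20 to 120 N. Pads are 22 mm wide; open, the fingers measure 114 mm over their backs; the gripper's body (76 mm by 85 mm) begins 54 mm behind the grasp point. The pads swing forward as they close: fully open they stand 13 mm farther back than shut.
Start: joints at [-1.372, 0.313, 1.498, -0, 1.331, -0.223], TCP at [214.925, -478.997, 231.294] pointing down, gripper open.
Joint ranges: [-2.94, 2.94], [-0.97, 2.17], [0.19, 2.56], [-1.23, 4.37], [0.02, 3.11], [-2.88, 2.88]. Speed limits (rad/s): [2.39, 2.39, 3.01, 3.14, 3.14, 3.14].

INTERFACE

Orientations are given as a unit quaternion [w, x, y, z].
In Python, from rig import * gives the robot as it stands. The module is installed in compiled form; this text tells all that it offers.
- The arm moves only by the shell command python3 -m crank 'ROWS' [FORCE]. ROWS is JSON, a list that holds one entry, the list of rows, each a list of 7 numbers: the shift along the tool's x, y, z in units of 25 mm (1.0 is 25 mm), then the turn, a rotation vector about the tool's x, y, z in units of 8 degrees (1.0 is 8 degrees), then the finger opening in mm, from 0 to 85.4. A call has exactly 8 rows; each row shifts and turns the commanded pose from where the row before left it, along the tool's axes as they then stand; what a row does not reach is not made up. A row lasts 1/10 s, in which the tool goes at most 50 mm and 8.59 degrees, less where a joint would pass 70% of its speed; a pose out of reach is approached as far as the arm can. A call is refused whole if a number of a shift passes 1 or a number of a turn 1, either way. A call with a gripper value outside its range is refused whole. The fingers move at their own pace and stop on an object; FORCE is the grip in N (left out, the last holds). Time passes only in rows, so rows that do not move let the fingers close, or fill a call up. It gives the time, the measured TCP pose, the force, the opening and the grip force at its end, in the units of the state.
- sense(): the state, without advancing time (a new reading comes with each control period).
- capture(name): name is "scene" or "top"; returns the picture (420x560x3 uint8, blue, green, red); there is no depth.
- camera_model(name): a dict with "fx", "fy", "cx", "cy" (pixels), "k1" (the pictures are not rectified: a ray, as slopes to the right and down, at radius r is drawn at 1 + k1 r^2 times it, then the intrinsics apply), "world_from_camera" (4x4, takes a point from camera to world coordinates). Camera axes: x right, y up, looking along -z (the intrinsics and any distortion apply to the point x, -y, -z); pixel columns grow to the right and rows downward; lengths in mm; the calibration is good to about 2 mm. A picture is of the moment at which its call begins. camera_model takes no time and is no camera call.
- finish_job(): hands the job in; it is judged then, once.
The state is a dict: "time_s": time; "joints": joint angles; "dq": joint speeds; "tau": joint torques, N m; "eef_pos": TCP position; "ee_rot": TCP orientation; "force": force on the tool from outside, world axes, zero at the start; "wrist_torque": the same for the moment, N m; "grip_width": opening from 0.0 (shut) to 1.0 (fully open); "grip_force": force on a finger pad.
Only numpy, scipy, OpenCV 4.12 (cv2) and the standard library are available. Lean on these libraries where they do the work, as an engineer would, in place of code of your own. Each camera call takes 0.05 s, during which the arm holds its last target. There are 200 camera calls.

## Working session

There is one attempt and no reset: what is moved stays moved. The work goes in short steps, Python scripts to look and compute and a shell command to move; the robot and the scene stay as the last step left them, time stands still between calls to the robot, and variables do not carry over. Pictures are saved under pics/ and viewed, at most 10 in all, crops included, and the job is handed in when it is done.

```bash
mkdir -p pics; cat > h.py <<'E'
from rig import *
import numpy as np, cv2
from scipy.spatial.transform import Rotation as R
def proj(n,P):
    c=camera_model(n);T=np.linalg.inv(np.array(c["world_from_camera"]))
    P=np.atleast_2d(P);p=P@T[:3,:3].T+T[:3,3];s=np.c_[p[:,0]/-p[:,2],-p[:,1]/-p[:,2]]
    r2=(s**2).sum(1,keepdims=True);s=s*(1+c["k1"]*r2)
    return np.c_[s[:,0]*c["fx"]+c["cx"],s[:,1]*c["fy"]+c["cy"]]
def unproj(n,uv,z):
    c=camera_model(n);W=np.array(c["world_from_camera"])
    d=np.array([(uv[0]-c["cx"])/c["fx"],(uv[1]-c["cy"])/c["fy"]]);s=d.copy()
    for _ in range(20): s=d/(1+c["k1"]*(s@s))
    v=W[:3,:3]@np.array([s[0],-s[1],-1]);o=W[:3,3]
    return o+v*(z-o[2])/v[2]
E
python3 - <<'E'
from h import *
for n in("scene","top"):
    cv2.imwrite(f"pics/{n}0.png",capture(n)); c=camera_model(n); print(n,{k:np.round(v,2).tolist() for k,v in c.items()})
s=sense();print({k:np.round(v,3).tolist() for k,v in s.items()})
E
```

```text
scene {'fx': 409.96, 'fy': 409.96, 'cx': 279.2, 'cy': 215.38, 'k1': -0.04, 'world_from_camera': [[0.51, 0.51, -0.69, -290.97], [-0.86, 0.31, -0.4, -421.06], [0.01, 0.8, 0.6, 785.43], [0.0, 0.0, 0.0, 1.0]]}
top {'fx': 489.43, 'fy': 489.43, 'cx': 272.93, 'cy': 204.09, 'k1': -0.07, 'world_from_camera': [[0.07, 0.98, -0.2, 255.31], [-1.0, 0.06, -0.02, 10.95], [-0.0, 0.2, 0.98, 1283.33], [0.0, 0.0, 0.0, 1.0]]}
{'time_s': 0.1, 'joints': [-1.372, 0.313, 1.498, 0.0, 1.331, -0.223], 'dq': [0.001, -0.0, 0.0, -0.0, 0.0, 0.0], 'tau': [0.002, -41.29, -26.014, -0.0, 0.003, 0.0], 'eef_pos': [214.89, -478.752, 230.785], 'ee_rot': [-0.001, 0.978, 0.209, 0.0], 'force': [0.755, -0.398, -0.04], 'wrist_torque': [0.013, 0.011, 0.012], 'grip_force': 0.0, 'grip_width': 1.001}
```

View pics/scene0.png

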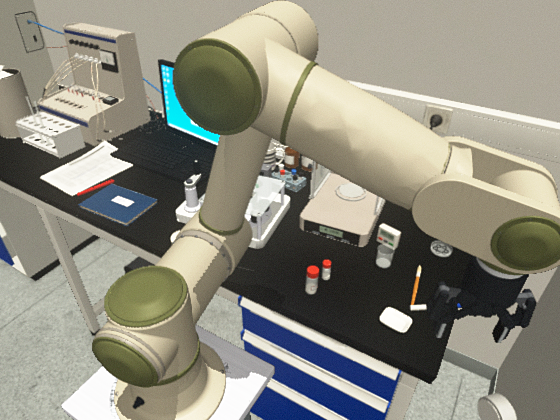

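View pics/top0.png

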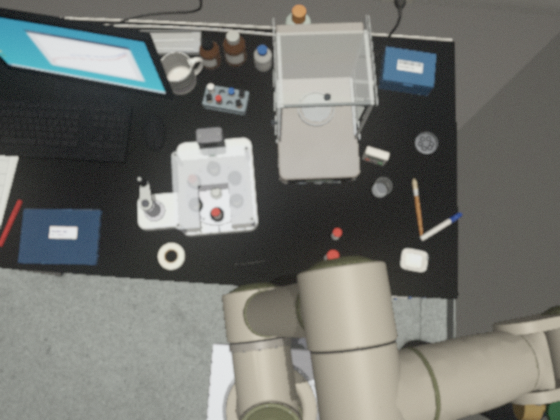

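The scene view shows two red-capped vials right of the changer. The larger is at scene (312,278) / top (332,256) and the smaller at scene (326,269) / top (337,234). The smaller one fits the description. The changer is at top (215,185) with its handle near (143,183). Next I'll confirm with an enlarged crop.

```bash
python3 - <<'E'
from h import *
t=cv2.imread("pics/top0.png");s=cv2.imread("pics/scene0.png")
a=cv2.resize(t[120:275,130:350],(800,564),interpolation=cv2.INTER_CUBIC)
cv2.imwrite("pics/c1.png",a)
b=cv2.resize(s[165:305,170:350],(771,600),interpolation=cv2.INTER_CUBIC)
cv2.imwrite("pics/c2.png",b)
E
```

```text
(no output)
```

View pics/c1.png

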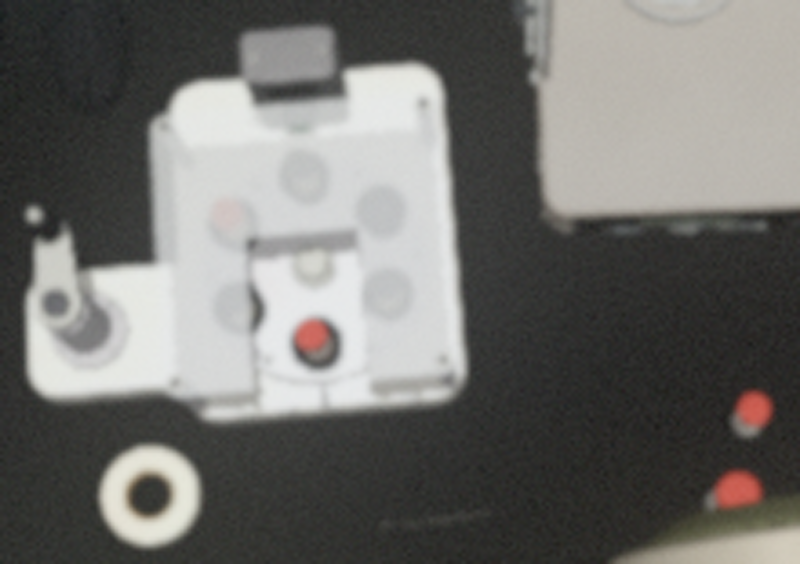

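View pics/c2.png

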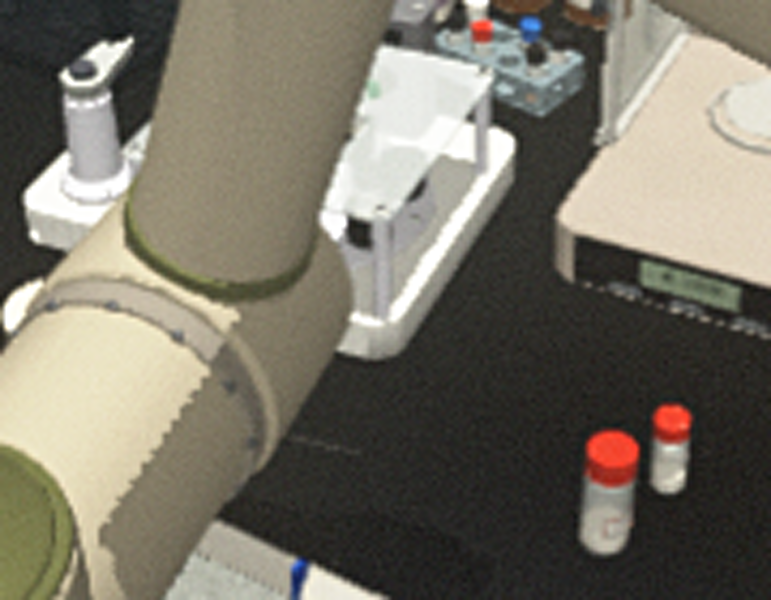

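The smaller red-capped vial is at crop (752,410), which is top (337,233). It is clearly narrower and shorter than its neighbour, so it is the target. The dark cup at crop (381,212) looks empty. The crank post is at crop (55,303), with the handle top near crop (38,215). Next I fit the poses.

```bash
cat >> h.py <<'E'
def ch2w(p,q):
    p=np.atleast_2d(np.array(p,float));c,s=np.cos(q[2]),np.sin(q[2])
    return np.c_[q[0]+c*p[:,0]-s*p[:,1],q[1]+s*p[:,0]+c*p[:,1],p[:,2]]
def crop(u): return np.array(u)/3.636+[130,120]
E
python3 - <<'E'
from h import *
from scipy.optimize import least_squares
M=[(6,38,122),(6,-38,122),(0,0,64),(-30,165,137),(146,32,140),(146,-32,140),(108,-32,140),(108,32,140)]
U=crop([(249,240),(356,232),(313,262),(56,303),(240,33),(334,27),(338,80),(245,85)])
f=lambda q:(proj("top",ch2w(M,q))-U).ravel()
r=least_squares(f,[480,100,0],x_scale=[100,100,1],loss="soft_l1");q=r.x
print(q,np.round(f(q).reshape(-1,2),2).tolist())
np.save("q.npy",q)
w=unproj("top",crop((754,408)),56);print("vial cap",w, unproj("scene",np.array([672,408])/4.283+[170,165],56),unproj("scene",np.array([668,486])/4.283+[170,165],0))
print("axis",ch2w((-30,165,155),q))
for nm,u,z in(("handletop pale",(34,214),174),("handle black",(48,228),150),("cup",(381,212),72),("cup",(303,178),108),("cup",(230,214),108),("cup",(388,292),108),("cup",(312,335),108),("cup",(232,305),108)):
    p=unproj("top",crop(u),z)[:2]-(q[:2] if nm=="cup" else ch2w((-30,165,155),q)[0,:2]); 
    print(nm,np.hypot(*p),np.degrees(np.arctan2(p[1],p[0])-q[2]))
# refine vial cap by colour
for n,(x,y,w,h) in(("top",(325,220,25,22)),("scene",(318,255,18,20))):
    im=cv2.imread(f"pics/{n}0.png").astype(int)[y:y+h,x:x+w];m=((im[...,2]-im[...,1])>70).astype(np.uint8)
    k,l,st,c=cv2.connectedComponentsWithStats(m)
    for i in range(1,k):
        if st[i,4]>5: print(n,st[i],c[i]+[x,y],unproj(n,c[i]+[x,y],56 if n=="top" else 50))
E
```

```text
[5.27939485e+02 1.76873013e+02 1.49598826e-01] [[-0.69, -0.03], [0.82, -0.37], [0.05, 0.39], [-0.27, -0.01], [0.27, 0.19], [0.2, -0.29], [0.03, -0.31], [-0.36, 0.45]]
vial cap [ 446.92035698 -137.86715405   56.        ] [ 452.04400311 -136.22130079   56.        ] [ 443.35876673 -142.57277748    0.        ]
axis [[473.68271669 335.55887569 155.        ]]
handletop pale 51.610999482025974 2.988030636594344
handle black 48.01420819812761 -0.09552644958850147
cup 59.429120755455564 -58.43489443100743
cup 50.012290303989026 -1.1882019572549942
cup 57.935387897004745 60.21310452702858
cup 63.986128617211996 -122.82664311959654
cup 59.93762454013866 -179.31508231195807
cup 62.64496260987423 123.75592442852805
top [ 8  8  9  9 62] [337.16129032 231.77419355] [ 448.00364444 -137.29081515   56.        ]
scene [ 5  4  8  9 65] [326.44615385 263.16923077] [ 447.49271896 -137.59953912   50.        ]
scene [ 0 13  1  6  6] [318.  270.5] [ 411.75251715 -130.72783651   50.        ]
```

```bash
python3 - <<'E'
from h import *
t=np.mean([capture("top").astype(float) for _ in range(6)],0)
a=t[140:235,175:260]; a=np.clip((a-120)*255/110,0,255).astype(np.uint8)
cv2.imwrite("pics/c3.png",cv2.resize(a,None,fx=6,fy=6,interpolation=cv2.INTER_CUBIC))
q=np.load("q.npy")
for d in(-60,0,60,120,-120,180):
    P=ch2w([(60*np.cos(np.radians(d)),60*np.sin(np.radians(d)),z) for z in(75,108)],q);print(d,np.round((proj("top",P)-[175,140])*6).tolist())
E
```

```text
-60 [[361.0, 230.0], [355.0, 210.0]]
0 [[236.0, 173.0], [226.0, 151.0]]
60 [[118.0, 250.0], [105.0, 231.0]]
120 [[125.0, 388.0], [113.0, 372.0]]
-120 [[371.0, 368.0], [365.0, 351.0]]
180 [[252.0, 448.0], [243.0, 433.0]]
```

View pics/c3.png

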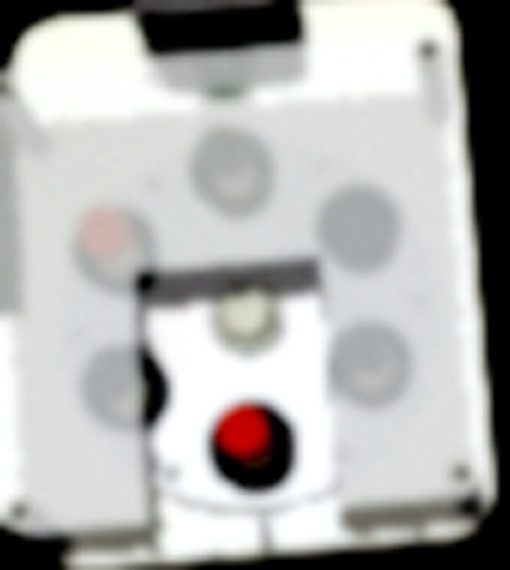

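The contrast crop shows five cups with a vial tip inside. The plain grey one at (360,228), −60° in the changer frame, is empty, so the crank stands at +1 turn and I must turn it −360°. First I line the tool up with the changer axes (tool y along changer x).

```bash
cat >> h.py <<'E'
q=np.load("q.npy")
def go(p,yaw=None):
    "print shift to world point p in tool units (current tool axes)"
    s=sense();w,x,y,z=s["ee_rot"];Rt=R.from_quat([x,y,z,w]).as_matrix()
    d=np.array(p)-s["eef_pos"];psi=np.degrees(np.arctan2(Rt[1,0],Rt[0,0]))
    cf=R.from_euler("z",-q[2]).apply(np.array(s["eef_pos"])-[q[0],q[1],0])
    print("pos",np.round(s["eef_pos"],1),"chframe",np.round(cf,1),"yaw",round(psi,2),"want",round(90+np.degrees(q[2]),2),"tilt",np.round(Rt[:,2],3),"units",np.round(Rt.T@d/25,2))
E
python3 -m crank '[[[0,0,0,0,0,-1,85],[0,0,0,0,0,-1,85],[0,0,0,0,0,-1,85],[0,0,0,0,0,-1,85],[0,0,0,0,0,-1,85],[0,0,0,0,0,-1,85],[0,0,0,0,0,-1,85],[0,0,0,0,0,-1,85]]]' 40
python3 -m crank '[[[0,0,0,0,0,-1,85],[0,0,0,0,0,-0.31,85],[0,0,0,0,0,0,85],[0,0,0,0,0,0,85],[0,0,0,0,0,0,85],[0,0,0,0,0,0,85],[0,0,0,0,0,0,85],[0,0,0,0,0,0,85]]]'
python3 -c "
from h import *
a=np.radians(1.5);go(ch2w((-30+50*np.cos(a),165+50*np.sin(a),220),q)[0])"
```

```text
time_s: 1.2
eef_pos: [214.9, -479.0, 231.3]
ee_rot: [-0.0, 0.716, 0.698, 0.0]
force: [-0.2, -0.1, -0.0]
grip_width: 0.998
grip_force: 0.0
time_s: 2.0
eef_pos: [214.9, -479.0, 231.3]
ee_rot: [-0.0, 0.652, 0.758, 0.0]
force: [-0.3, -0.6, 0.3]
grip_width: 0.994
grip_force: 0.0
pos [ 214.9 -479.   231.3] chframe [-407.3 -601.9  231.3] yaw 98.63 want 98.57 tilt [-0.  0. -1.] units [30.71 17.12  0.45]
```

```bash
for i in 1 2 3 4; do python3 -m crank '[[[0.96,0.535,0,0,0,0,50],[0.96,0.535,0,0,0,0,50],[0.96,0.535,0,0,0,0,50],[0.96,0.535,0,0,0,0,50],[0.96,0.535,0,0,0,0,50],[0.96,0.535,0,0,0,0,50],[0.96,0.535,0,0,0,0,50],[0.96,0.535,0,0,0,0,50]]]' | head -2; done
python3 - <<'E'
from h import *
a=np.radians(1.5);go(ch2w((-30+50*np.cos(a),165+50*np.sin(a),141),q)[0])
s=capture("scene");cv2.imwrite("pics/s1.png",s)
E
```

```text
time_s: 2.8
eef_pos: [292.1, -272.0, 231.4]
time_s: 3.6
eef_pos: [369.0, -66.1, 231.5]
time_s: 4.4
eef_pos: [446.0, 139.9, 231.4]
time_s: 5.2
eef_pos: [522.8, 345.8, 231.2]
pos [522.8 345.8 231.2] chframe [ 20.1 167.8 231.2] yaw 98.64 want 98.57 tilt [-0. -0. -1.] units [-0.06 -0.    3.61]
```

View pics/s1.png

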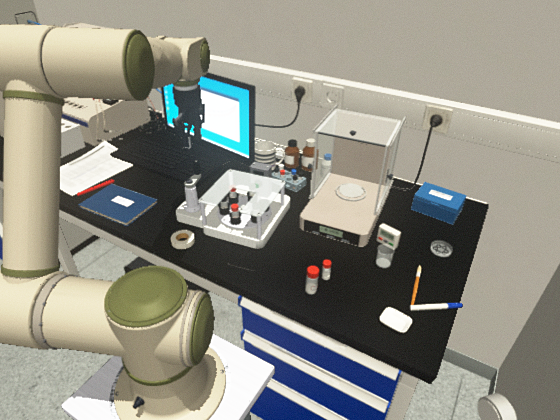

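The scene view shows the gripper at (188,110) above the changer, with the handle at about (196,177). I compare that with the projected model, then descend.

```bash
python3 - <<'E'
from h import *
print([np.round((proj("scene",ch2w(p,q))[0]-[165,155])*6).tolist() for p in((20,166,174),(20,166,132),(-30,165,137),(-60,0,108),(-98,38,122),(-98,-98,122))])
s=cv2.imread("pics/s1.png")[155:250,165:295]
cv2.imwrite("pics/c4.png",cv2.resize(s,None,fx=6,fy=6,interpolation=cv2.INTER_CUBIC))
E
```

```text
[[185.0, 38.0], [194.0, 110.0], [142.0, 150.0], [414.0, 304.0], [302.0, 304.0], [569.0, 372.0]]
```

View pics/c4.png

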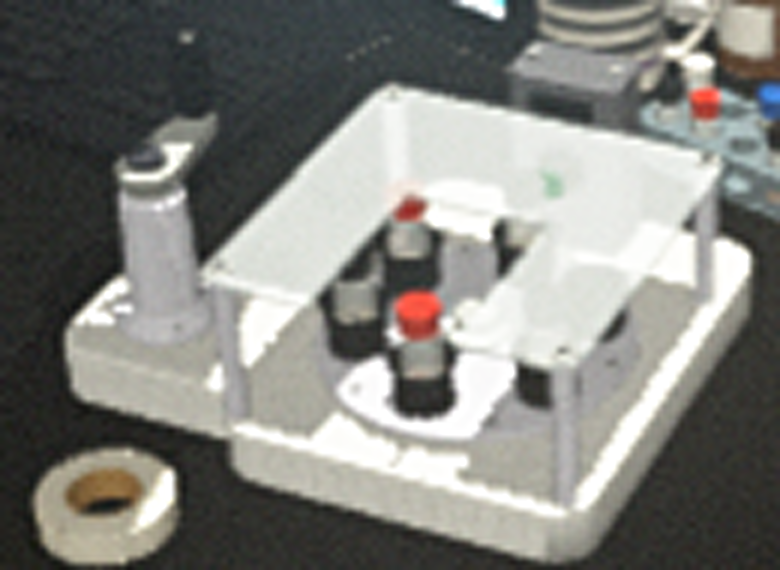

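The handle top at (187,37) and the vial at the loading point at (418,300) match the model to about 1 px. I descend and grip.

```bash
python3 -m crank '[[[0,0,0.6,0,0,0,50],[0,0,0.6,0,0,0,50],[0,0,0.6,0,0,0,50],[0,0,0.6,0,0,0,50],[0,0,0.6,0,0,0,50],[0,0,0.4,0,0,0,50],[0,0,0.2,0,0,0,50],[0,0,0,0,0,0,50]]]' 40
python3 -m crank '[[[0,0,0,0,0,0,12],[0,0,0,0,0,0,12],[0,0,0,0,0,0,12],[0,0,0,0,0,0,12],[0,0,0,0,0,0,12],[0,0,0,0,0,0,12],[0,0,0,0,0,0,12],[0,0,0,0,0,0,12]]]' 40
python3 - <<'E'
from h import *
go([0,0,0]);print(sense()["grip_width"]*85.4)
E
```

```text
time_s: 6.05
eef_pos: [522.5, 344.6, 140.9]
ee_rot: [-0.0, 0.652, 0.758, -0.0]
force: [0.1, -0.5, 0.2]
grip_width: 0.587
grip_force: 0.0
time_s: 6.85
eef_pos: [524.8, 345.0, 142.5]
ee_rot: [0.002, 0.652, 0.758, 0.003]
force: [11.2, 2.4, -0.9]
grip_width: 0.216
grip_force: 40.2
pos [524.8 345.  142.5] chframe [ 22.  166.7 142.5] yaw 98.62 want 98.57 tilt [ 0.006  0.002 -1.   ] units [-10.51 -22.86   5.54]
18.411022507488756
```

```bash
cat > p.py <<'E'
from h import *
go([0,0,0]);s=sense();print(np.round(s["force"],1),round(s["grip_width"]*85.4,1))
E
python3 -m crank '[[[-0.518,0.012,0,0,0,0,12],[-0.482,-0.2,0,0,0,0,12],[-0.414,-0.318,0,0,0,0,12],[-0.318,-0.414,0,0,0,0,12],[-0.2,-0.482,0,0,0,0,12],[-0.068,-0.518,0,0,0,0,12],[0,0,0,0,0,0,12],[0,0,0,0,0,0,12]]]' 40 >/dev/null; python3 p.py
```

```text
pos [482.7 287.  142.4] chframe [-28.3 115.7 142.4] yaw 98.65 want 98.57 tilt [ 0.    -0.002 -1.   ] units [ -8.44 -20.82   5.71]
[-1.9 -7.   6.6] 18.8
```

```bash
python3 -m crank '[[[0.068,-0.518,0,0,0,0,12],[0.2,-0.482,0,0,0,0,12],[0.318,-0.414,0,0,0,0,12],[0.414,-0.318,0,0,0,0,12],[0.482,-0.2,0,0,0,0,12],[0.518,-0.068,0,0,0,0,12],[0,0,0,0,0,0,12],[0,0,0,0,0,0,12]]]' 40 >/dev/null; python3 p.py
python3 -m crank '[[[0.518,0.068,0,0,0,0,12],[0.482,0.2,0,0,0,0,12],[0.414,0.318,0,0,0,0,12],[0.318,0.414,0,0,0,0,12],[0.2,0.482,0,0,0,0,12],[0.068,0.518,0,0,0,0,12],[0,0,0,0,0,0,12],[0,0,0,0,0,0,12]]]' 40 >/dev/null; python3 p.py
python3 -m crank '[[[-0.068,0.518,0,0,0,0,12],[-0.2,0.482,0,0,0,0,12],[-0.318,0.414,0,0,0,0,12],[-0.414,0.318,0,0,0,0,12],[-0.482,0.2,0,0,0,0,12],[-0.518,0.068,0,0,0,0,12],[0,0,0,0,0,0,12],[0,0,0,0,0,0,12]]]' 40 >/dev/null; python3 p.py
python3 - <<'E'
from h import *
t=np.mean([capture("top").astype(float) for _ in range(5)],0)
cv2.imwrite("pics/t2full.png",t.astype(np.uint8))
a=t[140:240,130:260]
cv2.imwrite("pics/t2.png",cv2.resize(a,None,fx=6,fy=6,interpolation=cv2.INTER_CUBIC))
print([np.round((proj("top",ch2w(p,q))[0]-[130,140])*6).tolist() for p in((-60,0,75.5),(-60,0,52),(0,0,64),(6,38,122),(6,-38,122))])
E
```

```text
pos [426.3 331.2 142.4] chframe [-77.5 167.7 142.4] yaw 98.68 want 98.57 tilt [ 0.002  0.003 -1.   ] units [-10.53 -18.87   5.63]
[-0.2  4.   7.7] 19.1
pos [469.4 386.2 142.4] chframe [-26.7 215.7 142.4] yaw 98.61 want 98.57 tilt [ 0.003 -0.    -1.   ] units [-12.46 -20.89   5.65]
[ 3.9 -4.9  7.4] 18.7
pos [525.4 344.3 142.4] chframe [ 22.4 166.  142.4] yaw 98.61 want 98.57 tilt [ 0.001 -0.    -1.   ] units [-10.47 -22.85   5.67]
[ 0.1 -4.   7.6] 18.8
[[522.0, 448.0], [528.0, 458.0], [517.0, 315.0], [407.0, 276.0], [592.0, 261.0]][ WARN:0@5.327] global loadsave.cpp:1063 imwrite_ Unsupported depth image for selected encoder is fallbacked to CV_8U.
```

View pics/t2.png

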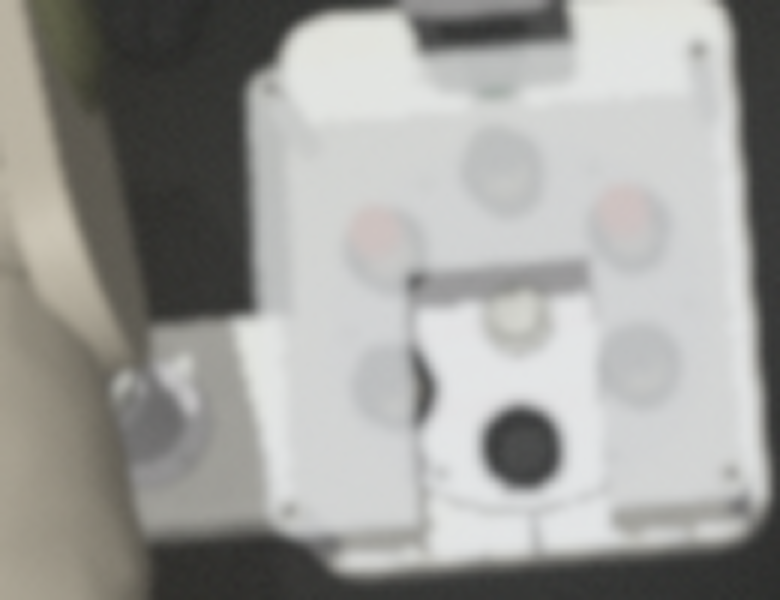

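The empty cup's centre at (522,447) matches the predicted loading point (522,448), and the handle is back at about 0°. I release, lift and head for the vial.

```bash
python3 -m crank '[[[0,0,0,0,0,0,50],[0,0,0,0,0,0,50],[0,0,0,0,0,0,50],[0,0,0,0,0,0,50],[0,0,-0.5,0,0,0,50],[0,0,-1,0,0,0,50],[0,0,-1,0,0,0,50],[0,0,-1,0,0,0,50]]]' 40
python3 -c "
from h import *
go([449.5,-137,200])"
```

```text
time_s: 11.1
eef_pos: [524.5, 345.0, 230.8]
ee_rot: [0.0, 0.652, 0.758, 0.0]
force: [0.2, 0.1, 0.7]
grip_width: 0.587
grip_force: 0.0
pos [524.5 345.  230.8] chframe [ 21.7 166.7 230.8] yaw 98.65 want 98.57 tilt [ 0.001  0.    -1.   ] units [-18.61  -5.87   1.22]
```

```bash
for i in 1 2 3; do python3 -m crank '[[[-0.775,-0.245,0,0,0,0,50],[-0.775,-0.245,0,0,0,0,50],[-0.775,-0.245,0,0,0,0,50],[-0.775,-0.245,0,0,0,0,50],[-0.775,-0.245,0,0,0,0,50],[-0.775,-0.245,0,0,0,0,50],[-0.775,-0.245,0,0,0,0,50],[-0.775,-0.245,0,0,0,0,50]]]' >/dev/null; done
python3 -m crank '[[[0,0,0,0,0,-1,50],[0,0,0,0,0,-1,50],[0,0,0,0,0,-1,50],[0,0,0,0,0,-1,50],[0,0,0,0,0,-1,50],[0,0,0,0,0,-1,50],[0,0,0,0,0,-1,50],[0,0,0,0,0,-1,50]]]'>/dev/null
python3 -m crank '[[[0,0,0.7,0,0,-1,50],[0,0,0.7,0,0,0,50],[0,0,0.7,0,0,0,50],[0,0,0.7,0,0,0,50],[0,0,0,0,0,0,50],[0,0,0,0,0,0,50],[0,0,0,0,0,0,50],[0,0,0,0,0,0,50]]]' >/dev/null
python3 - <<'E'
from h import *
go([449.5,-137,29])
im=capture("scene");cv2.imwrite("pics/s3.png",cv2.resize(im[150:330,230:430],None,fx=3,fy=3,interpolation=cv2.INTER_CUBIC))
E
```

```text
pos [ 449.5 -137.1  159.8] chframe [-124.3 -298.8  159.8] yaw 170.65 want 98.57 tilt [ 0.001 -0.001 -1.   ] units [0.01 0.01 5.23]
```

View pics/s3.png

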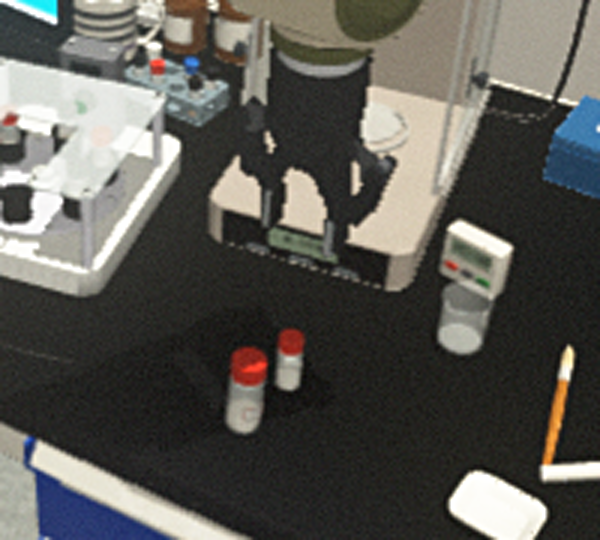

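The gripper is over the smaller vial at (290,360), and the larger one at (246,390) stays outside the closing line. I descend and grip.

```bash
python3 -m crank '[[[0,0,0.75,0,0,0,50],[0,0,0.75,0,0,0,50],[0,0,0.75,0,0,0,50],[0,0,0.75,0,0,0,50],[0,0,0.75,0,0,0,50],[0,0,0.75,0,0,0,50],[0,0,0.45,0,0,0,50],[0,0,0.2,0,0,0,50]]]'
python3 -m crank '[[[0,0,0,0,0,0,50],[0,0,0,0,0,0,12],[0,0,0,0,0,0,12],[0,0,0,0,0,0,12],[0,0,0,0,0,0,12],[0,0,0,0,0,0,12],[0,0,0,0,0,0,12],[0,0,0,0,0,0,12]]]' 30
python3 p.py
```

```text
time_s: 15.95
eef_pos: [449.0, -136.8, 29.5]
ee_rot: [-0.0, 0.082, 0.997, 0.0]
force: [0.5, 0.2, -0.2]
grip_width: 0.589
grip_force: 0.0
time_s: 16.75
eef_pos: [449.6, -137.2, 30.8]
ee_rot: [0.001, 0.081, 0.997, -0.0]
force: [-0.4, -0.1, 6.8]
grip_width: 0.239
grip_force: 29.4
pos [ 449.6 -137.2   30.8] chframe [-124.3 -298.9   30.8] yaw 170.65 want 98.57 tilt [ 0.001 -0.001 -1.   ] units [18.64  2.49  1.2 ]
[-0.4 -0.1  6.8] 20.4
```

```bash
python3 -m crank '[[[0,0,-0.4,0,0,0,12],[0,0,-0.9,0,0,0,12],[0,0,-0.9,0,0,0,12],[0,0,-0.9,0,0,0,12],[0,0,-0.9,0,0,0,12],[0,0,-0.9,0,0,0,12],[0,0,-0.9,0,0,0,12],[0,0,-0.9,0,0,0,12]]]'
python3 -m crank '[[[0,0,0,0,0,1,12],[0,0,0,0,0,1,12],[0,0,0,0,0,1,12],[0,0,0,0,0,1,12],[0,0,0,0,0,1,12],[0,0,0,0,0,1,12],[0,0,0,0,0,1,12],[0,0,0,0,0,1,12]]]' >/dev/null
python3 -m crank '[[[0,0,0,0,0,1,12],[0,0,0,0,0,0,12],[0,0,0,0,0,0,12],[0,0,0,0,0,0,12],[0,0,0,0,0,0,12],[0,0,0,0,0,0,12],[0,0,0,0,0,0,12],[0,0,0,0,0,0,12]]]' >/dev/null
python3 -c "
from h import *
go(ch2w((-57.6,0.7,200),q)[0])"; python3 p.py
```

```text
time_s: 17.55
eef_pos: [448.9, -136.7, 199.1]
ee_rot: [0.0, 0.082, 0.997, -0.0]
force: [0.5, 0.3, -0.9]
grip_width: 0.235
grip_force: 29.5
pos [ 449.1 -136.9  197.6] chframe [-124.7 -298.5  197.6] yaw 98.67 want 98.57 tilt [-0.  0. -1.] units [11.96  2.7  -0.1 ]
pos [ 449.1 -136.9  197.6] chframe [-124.7 -298.5  197.6] yaw 98.67 want 98.57 tilt [-0.  0. -1.] units [  8.12 -16.93   7.9 ]
[0.2 0.6 0.7] 20.3
```

```bash
for i in 1 2; do python3 -m crank '[[[0.7475,0.169,0,0,0,0,12],[0.7475,0.169,0,0,0,0,12],[0.7475,0.169,0,0,0,0,12],[0.7475,0.169,0,0,0,0,12],[0.7475,0.169,0,0,0,0,12],[0.7475,0.169,0,0,0,0,12],[0.7475,0.169,0,0,0,0,12],[0.7475,0.169,0,0,0,0,12]]]' >/dev/null; done
python3 -m crank '[[[0,0,0.4,0,0,0,12],[0,0,0.4,0,0,0,12],[0,0,0.4,0,0,0,12],[0,0,0,0,0,0,12],[0,0,0,0,0,0,12],[0,0,0,0,0,0,12],[0,0,0,0,0,0,12],[0,0,0,0,0,0,12]]]'
python3 p.py
python3 - <<'E'
from h import *
im=np.mean([capture("scene").astype(float) for _ in range(4)],0);o=(195,150);k=8
cv2.imwrite("pics/s4.png",cv2.resize(im[150:225,195:290],None,fx=k,fy=k,interpolation=cv2.INTER_CUBIC).astype(np.uint8))
f=lambda p:np.round((proj("scene",p)[0]-o)*k).tolist()
e=np.array(sense()["eef_pos"]);b=e-[0,0,30.8]
print("vial bottom/top if centred",f(b),f(b+[0,0,56]),"cup rim fitted",f(ch2w((-60,0,75.5),q)),"rim front/right",f(ch2w((-76,0,75.5),q)),f(ch2w((-60,-16,75.5),q)),f(ch2w((-60,16,75.5),q)))
E
```

```text
time_s: 21.55
eef_pos: [471.1, 168.8, 167.8]
ee_rot: [0.0, 0.652, 0.758, 0.0]
force: [0.2, -0.9, 0.5]
grip_width: 0.244
grip_force: 29.5
pos [471.1 168.8 167.8] chframe [-57.4   0.5 167.8] yaw 98.65 want 98.57 tilt [ 0.001  0.    -1.   ] units [ -3.84 -19.65   6.7 ]
[ 0.2 -0.9  0.5] 20.8
vial bottom/top if centred [309.0, 374.0] [300.0, 238.0] cup rim fitted [317.0, 518.0] rim front/right [297.0, 542.0] [357.0, 528.0] [278.0, 508.0]
```

View pics/s4.png

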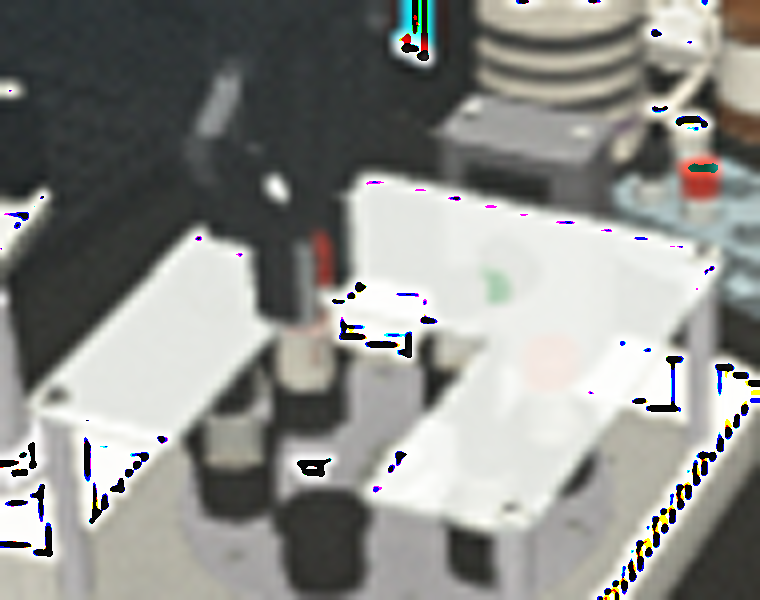

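The view shows the vial's red cap at (322,250) between the fingers. It is above the notch, aligned with the empty cup's rim at (322,505) to within about 1 px. I lower it, watching the force.

```bash
python3 -m crank '[[[0,0,0.4,0,0,0,12],[0,0,0.4,0,0,0,12],[0,0,0.4,0,0,0,12],[0,0,0.4,0,0,0,12],[0,0,0.4,0,0,0,12],[0,0,0.4,0,0,0,12],[0,0,0,0,0,0,12],[0,0,0,0,0,0,12]]]' >/dev/null
python3 p.py
python3 -m crank '[[[0,0,0.06,0,0,0,12],[0,0,0.06,0,0,0,12],[0,0,0.06,0,0,0,12],[0,0,0.06,0,0,0,12],[0,0,0.06,0,0,0,12],[0,0,0.06,0,0,0,12],[0,0,0,0,0,0,12],[0,0,0,0,0,0,12]]]' >/dev/null
python3 p.py
```

```text
pos [471.1 168.9 107.5] chframe [-57.4   0.6 107.5] yaw 98.65 want 98.57 tilt [-0.  0. -1.] units [ -3.85 -19.64   4.3 ]
[ 0.9  0.2 -1.3] 20.4
pos [471.1 168.8  98.5] chframe [-57.5   0.5  98.5] yaw 98.65 want 98.57 tilt [ 0. -0. -1.] units [ -3.84 -19.64   3.94]
[ 1.2 -1.9 -1. ] 20.2
```

```bash
python3 -m crank '[[[0,0,0.1,0,0,0,12],[0,0,0.1,0,0,0,12],[0,0,0.1,0,0,0,12],[0,0,0.1,0,0,0,12],[0,0,0.1,0,0,0,12],[0,0,0.06,0,0,0,12],[0,0,0,0,0,0,12],[0,0,0,0,0,0,12]]]' >/dev/null
python3 p.py
```

```text
pos [471.  168.8  84.4] chframe [-57.5   0.5  84.4] yaw 98.64 want 98.57 tilt [-0. -0. -1.] units [ -3.85 -19.64   3.38]
[ 2.5 -2.2 -1.9] 20.3
```

```bash
python3 -m crank '[[[0,0,0.02,0,0,0,12],[0,0,0.02,0,0,0,12],[0,0,0.02,0,0,0,12],[0,0,0.02,0,0,0,12],[0,0,0,0,0,0,12],[0,0,0,0,0,0,12],[0,0,0,0,0,0,12],[0,0,0,0,0,0,12]]]' >/dev/null
python3 p.py
```

```text
pos [471.2 168.9  82.9] chframe [-57.3   0.5  82.9] yaw 98.65 want 98.57 tilt [ 0.001 -0.    -1.   ] units [ -3.84 -19.65   3.3 ]
[ 1.3 -3.1  4.9] 20.7
```

Floor contact: 82.9 mm against the expected 82.8, at 4.9 N. I release gently and rise.

```bash
python3 -m crank '[[[0,0,0,0,0,0,22],[0,0,0,0,0,0,24],[0,0,0,0,0,0,27],[0,0,0,0,0,0,31],[0,0,0,0,0,0,36],[0,0,0,0,0,0,40],[0,0,0,0,0,0,40],[0,0,0,0,0,0,40]]]' >/dev/null
python3 p.py
python3 -m crank '[[[0,0,-0.2,0,0,0,40],[0,0,-0.4,0,0,0,40],[0,0,-0.6,0,0,0,40],[0,0,-0.8,0,0,0,40],[0,0,-1,0,0,0,40],[0,0,-1,0,0,0,40],[0,0,-1,0,0,0,40],[0,0,-1,0,0,0,50]]]' >/dev/null
python3 - <<'E'
from h import *
# handle at ~0 deg, robot-frame centre (22.3,166.2)
go(ch2w((22.3,166.2,231),q)[0])
c=capture("scene").astype(int);cv2.imwrite("pics/s5.png",c.astype(np.uint8))
y0,x0=165,215;im=c[y0:215,x0:255];m=((im[...,2]-im[...,1])>60).astype(np.uint8)
k,l,st,ce=cv2.connectedComponentsWithStats(m)
for i in range(1,k): print(st[i],ce[i]+[x0,y0])
for p in((-57.5,.5,100),(-57.5,.5,108),(32.4,52,100)): print(proj("scene",ch2w(p,q)))
E
```

```text
pos [471.  168.9  82.5] chframe [-57.5   0.6  82.5] yaw 98.65 want 98.57 tilt [-0.  0. -1.] units [ -3.85 -19.64   3.3 ]
[-0.4 -0.5 -0.3] 39.6
pos [470.9 168.9 234.6] chframe [-57.6   0.6 234.6] yaw 98.64 want 98.57 tilt [ 0.001  0.    -1.   ] units [6.62 3.21 0.15]
[16 23  4  4 12] [232.66666667 189.91666667]
[16 39  7  7 44] [234.04545455 207.06818182]
[[234.39447011 207.36682222]]
[[234.24186621 205.08911103]]
[[232.71486208 187.8650071 ]]
```

The scene camera finds the red cap at (234.0,207.1), against (234.4,207.4) predicted for a seated vial, so it is upright and seated. Back to the crank.

```bash
python3 -m crank '[[[0.8275,0.4,0,0,0,0,50],[0.8275,0.4,0,0,0,0,50],[0.8275,0.4,0,0,0,0,50],[0.8275,0.4,0,0,0,0,50],[0.8275,0.4,0,0,0,0,50],[0.8275,0.4,0,0,0,0,50],[0.8275,0.4,0,0,0,0,50],[0.8275,0.4,0,0,0,0,50]]]' >/dev/null
python3 -m crank '[[[0,0,0,0,0,0,50],[0,0,0.62,0,0,0,50],[0,0,0.62,0,0,0,50],[0,0,0.62,0,0,0,50],[0,0,0.62,0,0,0,50],[0,0,0.62,0,0,0,50],[0,0,0.42,0,0,0,50],[0,0,0.2,0,0,0,50]]]' >/dev/null
python3 p.py
python3 -m crank '[[[0,0,0,0,0,0,50],[0,0,0,0,0,0,12],[0,0,0,0,0,0,12],[0,0,0,0,0,0,12],[0,0,0,0,0,0,12],[0,0,0,0,0,0,12],[0,0,0,0,0,0,12],[0,0,0,0,0,0,12]]]' 40 >/dev/null
python3 p.py
```

```text
pos [525.  344.  139.1] chframe [ 22.  165.7 139.1] yaw 98.63 want 98.57 tilt [-0.001 -0.    -1.   ] units [-10.45 -22.82   5.59]
[-0.6 -0.1  0.6] 50.4
pos [525.5 344.6 140.4] chframe [ 22.6 166.2 140.4] yaw 98.65 want 98.57 tilt [ 0.001  0.    -1.   ] units [-10.47 -22.86   5.59]
[-1.  -1.2  6.2] 18.8
```

Gripped. Now −1.5 turns in 15° rows.

```bash
python3 -m crank '[[[-0.518,-0.068,0,0,0,0,12],[-0.482,-0.2,0,0,0,0,12],[-0.414,-0.318,0,0,0,0,12],[-0.318,-0.414,0,0,0,0,12],[-0.2,-0.482,0,0,0,0,12],[-0.068,-0.518,0,0,0,0,12],[0,0,0,0,0,0,12],[0,0,0,0,0,0,12]]]' 40 >/dev/null; python3 p.py
python3 -m crank '[[[0.068,-0.518,0,0,0,0,12],[0.2,-0.482,0,0,0,0,12],[0.318,-0.414,0,0,0,0,12],[0.414,-0.318,0,0,0,0,12],[0.482,-0.2,0,0,0,0,12],[0.518,-0.068,0,0,0,0,12],[0,0,0,0,0,0,12],[0,0,0,0,0,0,12]]]' 40 >/dev/null; python3 p.py
python3 -m crank '[[[0.518,0.068,0,0,0,0,12],[0.482,0.2,0,0,0,0,12],[0.414,0.318,0,0,0,0,12],[0.318,0.414,0,0,0,0,12],[0.2,0.482,0,0,0,0,12],[0.068,0.518,0,0,0,0,12],[0,0,0,0,0,0,12],[0,0,0,0,0,0,12]]]' 40 >/dev/null; python3 p.py
python3 -m crank '[[[-0.068,0.518,0,0,0,0,12],[-0.2,0.482,0,0,0,0,12],[-0.318,0.414,0,0,0,0,12],[-0.414,0.318,0,0,0,0,12],[-0.482,0.2,0,0,0,0,12],[-0.518,0.068,0,0,0,0,12],[0,0,0,0,0,0,12],[0,0,0,0,0,0,12]]]' 40 >/dev/null; python3 p.py
python3 -m crank '[[[-0.518,-0.068,0,0,0,0,12],[-0.482,-0.2,0,0,0,0,12],[-0.414,-0.318,0,0,0,0,12],[-0.318,-0.414,0,0,0,0,12],[-0.2,-0.482,0,0,0,0,12],[-0.068,-0.518,0,0,0,0,12],[0,0,0,0,0,0,12],[0,0,0,0,0,0,12]]]' 40 >/dev/null; python3 p.py
python3 -m crank '[[[0.068,-0.518,0,0,0,0,12],[0.2,-0.482,0,0,0,0,12],[0.318,-0.414,0,0,0,0,12],[0.414,-0.318,0,0,0,0,12],[0.482,-0.2,0,0,0,0,12],[0.518,-0.068,0,0,0,0,12],[0,0,0,0,0,0,12],[0,0,0,0,0,0,12]]]' 40 >/dev/null; python3 p.py
python3 - <<'E'
from h import *
t=np.mean([capture("top").astype(float) for _ in range(6)],0);np.save("t3.npy",t)
c=np.mean([capture("scene").astype(float) for _ in range(6)],0)
cv2.imwrite("pics/s6.png",c.astype(np.uint8));cv2.imwrite("pics/t3.png",t.astype(np.uint8))
for n,im,th in(("top",t,12),("scene",c,40)):
    x,y=proj(n,ch2w((60,0,108),q))[0].astype(int);print(n,"pred",proj(n,ch2w((60,0,108),q))[0])
    w=im[y-22:y+22,x-28:x+28];m=((w[...,2]-w[...,1])>th).astype(np.uint8)
    k,l,st,ce=cv2.connectedComponentsWithStats(m)
    for i in range(1,k):
        if st[i,4]>6: u=ce[i]+[x-28,y-22];print(st[i,4],u,R.from_euler("z",-q[2]).apply(unproj(n,u,108)-[q[0],q[1],0]).round(1))
E
```

```text
pos [483.3 287.1 140.4] chframe [-27.7 115.7 140.4] yaw 98.66 want 98.57 tilt [ 0.    -0.001 -1.   ] units [ -8.44 -20.84   5.62]
[-2.8 -4.9  7.7] 19.0
pos [426.5 330.4 140.4] chframe [-77.4 166.9 140.4] yaw 98.69 want 98.57 tilt [ 0.001  0.002 -1.   ] units [-10.5  -18.87   5.57]
[-2.6  3.2  7.5] 19.3
pos [469.9 386.2 140.4] chframe [-26.2 215.6 140.4] yaw 98.62 want 98.57 tilt [ 0.003  0.001 -1.   ] units [-12.46 -20.92   5.55]
[ 3.1 -1.2  6.3] 19.0
pos [525.7 343.6 140.4] chframe [ 22.6 165.2 140.4] yaw 98.61 want 98.57 tilt [ 0.    -0.001 -1.   ] units [-10.44 -22.85   5.62]
[-1.6 -4.7  8.7] 18.9
pos [483.3 287.1 140.3] chframe [-27.7 115.6 140.3] yaw 98.65 want 98.57 tilt [ 0.    -0.001 -1.   ] units [ -8.44 -20.84   5.62]
[-3.7 -3.4  8.5] 18.8
pos [426.5 330.4 140.3] chframe [-77.4 166.9 140.3] yaw 98.69 want 98.57 tilt [ 0.001  0.002 -1.   ] units [-10.5  -18.87   5.58]
[-3.2  3.4  8.2] 18.8
top pred [212.69087851 165.14489019]
scene pred [251.8207012  184.74278207]
20 [224.6 198.7] [-39.5  41.1 108. ]
```

```bash
cat > red.py <<'E'
from h import *
import sys
def red(n,im,r=9):
    u0=proj(n,ch2w((60,0,108),q))[0];x,y=u0.round().astype(int);w=im[y-r:y+r+1,x-r:x+r+1]
    d=w[...,2]-(w[...,1]+w[...,0])/2;d=d-np.median(d);m=d>0.5*np.percentile(d,97)
    k,l,st,ce=cv2.connectedComponentsWithStats(m.astype(np.uint8));i=1+np.argmax(st[1:,4])
    yy,xx=np.where(l==i);wt=d[yy,xx];u=np.array([(xx*wt).sum(),(yy*wt).sum()])/wt.sum()+[x-r,y-r]
    print(n,"peak",d.max().round(1),"n",st[i,4],"u",u.round(2),"pred",u0.round(2),"ch",R.from_euler("z",-q[2]).apply(unproj(n,u,108)-[q[0],q[1],0]).round(1))
if __name__=="__main__":
    for n in("top","scene"): red(n,np.mean([capture(n).astype(float) for _ in range(8)],0))
E
python3 red.py
```

```text
top peak 13.1 n 57 u [212.6  164.91] pred [212.69 165.14] ch [ 60.6   0.2 108. ]
scene peak 17.4 n 41 u [252.31 186.63] pred [251.82 184.74] ch [ 50.9  -5.9 108. ]
```

The top view puts the red cap at changer (60.6, 0.2), centred on the read point (60, 0). I release, rise clear, recheck and hand in.

```bash
python3 -m crank '[[[0,0,0,0,0,0,24],[0,0,0,0,0,0,32],[0,0,0,0,0,0,50],[0,0,0,0,0,0,50],[0,0,0,0,0,0,50],[0,0,-0.4,0,0,0,50],[0,0,-0.8,0,0,0,50],[0,0,-0.8,0,0,0,50]]]' >/dev/null
python3 -m crank '[[[0,0,-0.8,0,0,0,50],[0,0,-0.8,0,0,0,50],[0,0,-0.6,0,0,0,50],[0,0,-0.3,0,0,0,50],[0,0,0,0,0,0,50],[0,0,0,0,0,0,50],[0,0,0,0,0,0,50],[0,0,0,0,0,0,50]]]'
python3 red.py; python3 p.py
```

```text
time_s: 36.8
eef_pos: [426.2, 329.4, 251.4]
ee_rot: [-0.0, 0.652, 0.758, -0.001]
force: [-0.0, 0.2, 0.1]
grip_width: 0.583
grip_force: 0.0
top peak 12.9 n 57 u [212.54 164.83] pred [212.69 165.14] ch [ 60.8   0.3 108. ]
scene peak 17.7 n 41 u [252.31 186.65] pred [251.82 184.74] ch [ 50.8  -6.  108. ]
pos [426.4 329.5 252.1] chframe [-77.7 166.1 252.1] yaw 98.65 want 98.57 tilt [ 0.  0. -1.] units [-10.47 -18.84  10.08]
[-0.2  0.5 -0.7] 49.8
```

```bash
python3 -c "
from rig import *
print(finish_job())"
```

```text
the job is handed in; nothing more can be done
None
```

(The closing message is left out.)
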